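Line up the pastry cutters by size

ROBOT

A 7-joint arm with a two-finger parallel gripper is mounted at the origin on the work surface. World frame = base frame: x ahead of the robot, y to its left, z up, the work surface at z = 0. Lengths are in m, angles in degrees, forces in N, time in s.
With the tool pointing down it reaches from about 0.35 to 0.9 m from the base axis. Payload 7.2 kg.
Tool frame: the origin (TCP) lies between the finger pads; the fingertips stand robot.nose_length ahead of it and the grasp point (between the pads) lies 2 mm behind it (robot.nose_length is the distance from the TCP to the fingertips, in m); z points along the fingers, y is the direction in which the jaws open and shut (so a half turn about z gives the same grasp; the last joint's range is limited). The gripper opens to 88 mm and grips with 3 to 60 N. Pads are 20 mm wide; open, the fingers measure 115 mm over their backs; the gripper's body (75 mm by 178 mm) begins 61 mm behind the grasp point.
Start: joints at [70.921, 23.554, -0.728, 91.456, 0.321, 64.991, -4.71], TCP at [0.164, -0.603, 0.24] pointing down, gripper open.
Joint ranges: [-169.25, 169.25], [-16.82, 113.86], [-84.01, 82.57], [7.8, 145.47], [-59.2, 239.2], [7.22, 106.19], [-163.78, 163.78]. Speed limits (degrees/s): [136.94, 136.94, 172.46, 172.46, 180, 180, 180].

INTERFACE

Orientations are given as a 3x3 rotation matrix whose columns are the frame's x, y, z axes.
In Python, from rig import robot gives the robot as it stands.
- The arm moves only by the tool drive_tool, never from a script. Its argument "increments" is a list of rows, each a list of 7 numbers: the shift along the tool's x, y, z in units of 0.25 m (1.0 is 0.25 m), then the turn, a rotation vector about the tool's x, y, z in units of 30 degrees (1.0 is 30 degrees), then the opening, from 0 (shut) to 1 (fully open). In form: [[tx, ty, tz, wx, wy, wz, fingers], ...]. A call has 1 to 5 rows; each row is the pose to reach, as a shift and turn from the pose commanded when the call began, along the tool's axes at that moment; what a row does not reach only later rows make up. A row lasts 1/12 s, in which the tool goes at most 41.7 mm and 7.16 degrees, less where a joint would pass 70% of its speed; a pose out of reach is approached as far as the arm can. A call with a number of a shift or a turn outside -1 to 1 is refused whole. A call with a gripper value outside its range is refused whole. The fingers move at their own pace and stop on an object; "squeeze" is the grip in N (left out, the last holds). Time passes only in rows, so rows that repeat a pose let the fingers close. It gives the time, the measured TCP pose, the force and the opening at its end, in the units of the state.
- robot.get_state(): the state, without advancing time (a new reading comes with each control period).
- robot.get_image(name): name is "scene" or "top" or "wrist"; returns the picture (480x640x3 uint8, red, green, blue); there is no depth.
- robot.camera_info(name): a dict with "K" (3x3 intrinsics, pixels), "rvec" (rotation vector, rad) and "tvec" (3), from world to camera coordinates, as OpenCV has them. Camera axes: x right, y down, z forward; pixel columns grow to the right and rows downward; lengths in m; the calibration is good to about 2 mm. A picture is of the moment at which its call begins: read the wrist's pose just before it. camera_info takes no time and is no camera call; for the wrist camera it gives the pose at the moment of the call.
- robot.hand_in(): hands the job in, once; it reports no verdict.
The state is a dict: "t": time; "qpos": joint angles; "qd": joint speeds; "effort": joint torques, N m; "position": TCP position; "ee_rot": TCP orientation; "force": force on the tool from outside, world axes, zero at the start; "ft_torque": the same for the moment, N m; "gripper_width": finger opening in m.
Only numpy, scipy, OpenCV 4.12 (cv2) and the standard library are available. Lean on these libraries where they do the work, as an engineer would, in place of code of your own. Each camera call takes 0.05 s, during which the arm holds its last target. There are 200 camera calls.

TASK

Put the four round pastry cutters away on the wooden board in order of size: one standing upright, rim up, centred on each of the four dark slate marks, the smallest on the mark at the end next to the sugar dredger and growing step by step to the largest at the other end. Leave the dredger standing where it is.

Things in the scene. Friction and masses are not known exactly. Their poses are not given: they have to be found in the camera images.
- cutter_small: plain round steel pastry cutter, an open tube standing upright, the smallest of four: outer diameter 30 mm, height 40 mm, wall 2 mm, open at both ends, with a thin rolled rim (1 mm proud) at the top; loose, 25 to 115 g. Origin at the centre of its lower edge, z up along the tube; starts standing on the counter (z = 0).
- cutter_medium: plain round steel pastry cutter, an open tube standing upright, second smallest of four: outer diameter 41 mm, height 40 mm, wall 2 mm, open at both ends, with a thin rolled rim (1 mm proud) at the top; loose, 25 to 115 g. Origin at the centre of its lower edge, z up along the tube; starts standing on the counter (z = 0).
- cutter_large: plain round steel pastry cutter, an open tube standing upright, second largest of four: outer diameter 52 mm, height 40 mm, wall 2 mm, open at both ends, with a thin rolled rim (1 mm proud) at the top; loose, 25 to 115 g. Origin at the centre of its lower edge, z up along the tube; starts standing on the counter (z = 0).
- cutter_giant: plain round steel pastry cutter, an open tube standing upright, the largest of four: outer diameter 63 mm, height 40 mm, wall 2 mm, open at both ends, with a thin rolled rim (1 mm proud) at the top; loose, 25 to 115 g. Origin at the centre of its lower edge, z up along the tube; starts standing on the counter (z = 0).
- mark_a: one of four equal flat dark slate discs, 70 mm in diameter, let in flush (0.5 mm proud) in a row, 100 mm apart, along the middle of a fixed pale wooden board (400 x 110 mm, 12 mm thick) lying on the counter. Origin at the disc's centre on the board's top face, 12 mm above the counter; x axis across the board, y axis along the row. Row order along +y to -y is a, b, c, d; this is one end of the row.
- mark_b: one of four equal flat dark slate discs, 70 mm in diameter, let in flush (0.5 mm proud) in a row, 100 mm apart, along the middle of a fixed pale wooden board (400 x 110 mm, 12 mm thick) lying on the counter. Origin at the disc's centre on the board's top face, 12 mm above the counter; x axis across the board, y axis along the row. Row order along +y to -y is a, b, c, d; this is an inner mark.
- mark_c: one of four equal flat dark slate discs, 70 mm in diameter, let in flush (0.5 mm proud) in a row, 100 mm apart, along the middle of a fixed pale wooden board (400 x 110 mm, 12 mm thick) lying on the counter. Origin at the disc's centre on the board's top face, 12 mm above the counter; x axis across the board, y axis along the row. Row order along +y to -y is a, b, c, d; this is an inner mark.
- mark_d: one of four equal flat dark slate discs, 70 mm in diameter, let in flush (0.5 mm proud) in a row, 100 mm apart, along the middle of a fixed pale wooden board (400 x 110 mm, 12 mm thick) lying on the counter. Origin at the disc's centre on the board's top face, 12 mm above the counter; x axis across the board, y axis along the row. Row order along +y to -y is a, b, c, d; this is one end of the row.
- dredger: closed aluminium sugar dredger (shaker) with a domed top, diameter 66 mm, height 85 mm, 0.4 kg, standing loose on the counter beyond one end of the board, its centre about 135 mm from the centre of the end mark (beyond the other end lies a low stack of black trays instead; the two swap ends from start to start). Origin at the centre of its underside. It must stay where it is.

How it is judged (in metres and radians):
At the end, for the whole second after the job is handed in: Counting from the row's end by the dredger, the marks carry the 30, 41, 52 and 63 mm cutters in that order; each is within 15 mm of its mark's centre, upright within 0.1 rad, standing on the board (base 7 to 18 mm above the counter), at rest and released (((horizontal distance between dredger and mark_a below 0.25 m and horizontal distance between cutter_small and mark_a below 0.015 m and horizontal distance between cutter_medium and mark_b below 0.015 m and horizontal distance between cutter_large and mark_c below 0.015 m and horizontal distance between cutter_giant and mark_d below 0.015 m) or (horizontal distance between dredger and mark_d below 0.25 m and horizontal distance between cutter_small and mark_d below 0.015 m and horizontal distance between cutter_medium and mark_c below 0.015 m and horizontal distance between cutter_large and mark_b below 0.015 m and horizontal distance between cutter_giant and mark_a below 0.015 m)) and angle between each of cutter_small, cutter_medium, cutter_large, cutter_giant's own z axis and vertical below 0.1 rad and height (world z) of cutter_small between 0.007 and 0.018 m and linear speed of each of cutter_small, cutter_medium, cutter_large, cutter_giant below 0.02 m/s and angular speed of each of cutter_small, cutter_medium, cutter_large, cutter_giant below 0.2 rad/s and height (world z) of cutter_medium between 0.007 and 0.018 m and height (world z) of cutter_large between 0.007 and 0.018 m and height (world z) of cutter_giant between 0.007 and 0.018 m); the robot touches nothing.
It fails at once if the sugar dredger is shifted by more than 25 mm or tipped (distance of dredger from where it was at the start of the episode above 0.025 m or angle between dredger's own z axis and vertical above 0.3 rad).
It also fails if it takes over 93 s, if anything falls off the work surface, if the arm or the gripper's body presses on something with over 40 N, if the wrist force passes 120 N, or if a joint passes its speed limit or range.

## Working session

There is one attempt and no reset: what is moved stays moved. The work goes in short steps, Python scripts to look and compute and a tool call to move; the robot and the scene stay as the last step left them, time stands still between calls to the robot, and variables do not carry over. Pictures are saved under pics/ and viewed, about 12 in all and at most 16, crops included, and the job is handed in when it is done.

Besides the shell and the picture viewer there is one more tool, called after "Request:" in YAML: its name, and indented under it one key for each argument. drive_tool: Moves the arm, as the interface text tells. Shifts and turns lie within -1 to 1; 1 stands for 0.25 m of shift or 30 degrees of turn. Its arguments: {"type":"object","properties":{"increments":{"type":"array","items":{"type":"array","items":{"type":"number","minimum":-1,"maximum":1}}},"squeeze":{"type":"number"}},"required":["increments"]}

```bash
ls; mkdir -p pics; python3 - <<'E'
from rig import robot
import cv2,numpy as np
print(robot.nose_length); s=robot.get_state(); print(s)
for n in("top","scene"):
    im=robot.get_image(n); cv2.imwrite(f"pics/{n}0.png",im[:,:,::-1]); print(n,robot.camera_info(n))
E
```

```text
pics
0.017
{'t': 0.0, 'qpos': array([70.92023523, 23.59971284, -0.72882941, 91.50431817,  0.32145087,
       64.99254798, -4.70924369]), 'qd': array([ 0.04530762, -0.09782314,  0.0041486 ,  0.02232088, -0.06125561,
        0.00376264,  0.01588367]), 'effort': array([ 8.46326493e-04, -5.87959993e+01,  6.41828869e-01, -2.91078311e+01,
       -5.38246147e-02,  1.84527808e-02,  1.32413429e-04]), 'position': array([ 0.16340637, -0.60274483,  0.23881042]), 'ee_rot': array([[ 9.65131814e-01,  2.61763785e-01, -5.49899699e-04],
       [ 2.61764333e-01, -9.65130568e-01,  1.55557318e-03],
       [-1.23532287e-04, -1.64527729e-03, -9.99998639e-01]]), 'force': array([-0.44261652,  0.42005937, -0.28905369]), 'ft_torque': array([-0.06014626,  0.01543137, -0.02803895]), 'gripper_width': 0.08792043937315057}
top {'K': array([[579.93123941,   0.        , 315.47941776],
       [  0.        , 579.93123941, 252.90218374],
       [  0.        ,   0.        ,   1.        ]]), 'rvec': array([ 2.1563348 , -2.16277532,  0.13125295]), 'tvec': array([0.01471836, 0.55788559, 1.10783128])}
scene {'K': array([[466.18086638,   0.        , 315.34140593],
       [  0.        , 466.18086638, 236.47859812],
       [  0.        ,   0.        ,   1.        ]]), 'rvec': array([ 1.30114683,  2.36417964, -0.81561161]), 'tvec': array([ 0.30304649, -0.35466339,  1.14769755])}
```

View pics/top0.png

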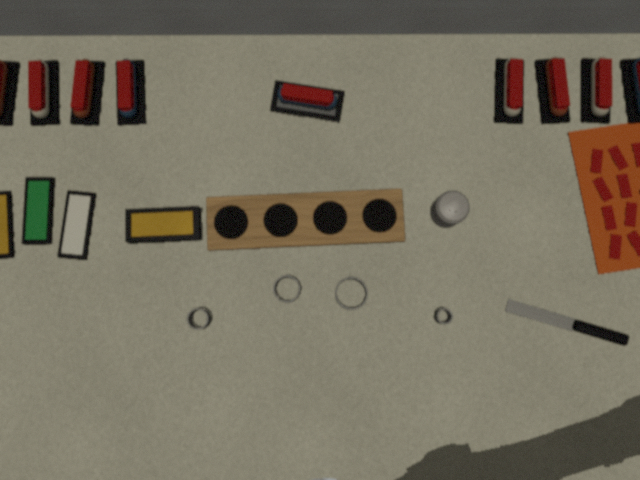

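View pics/scene0.png

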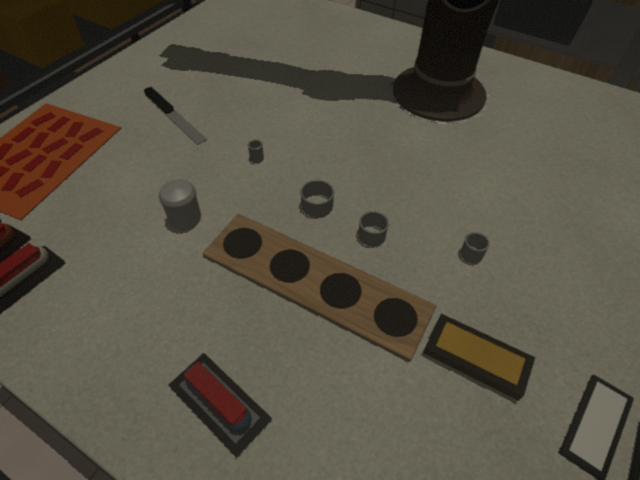

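The top view shows the dredger at (452,208), which is the image-right end of the board. The marks are at about (231,222), (281,220), (330,217) and (379,215). The cutters are small (443,315), giant (351,293), large (288,288) and medium (200,318). Next I measure them in both views.

```bash
cat > h.py <<'E'
import cv2,numpy as np
def ray(ci,uv,z):
    R=cv2.Rodrigues(np.array(ci["rvec"],float))[0]; C=-R.T@ci["tvec"]
    d=R.T@np.linalg.inv(ci["K"])@np.array([*uv,1.]); return (C+d*(z-C[2])/d[2])
def proj(ci,P):
    return cv2.projectPoints(np.array([P],float),ci["rvec"],ci["tvec"],ci["K"],None)[0].ravel()
def blob(im,uv,r,mask):
    m=np.zeros(im.shape[:2],np.uint8); cv2.circle(m,tuple(int(round(a)) for a in uv),r,255,-1)
    m=cv2.bitwise_and(m,mask); c=max(cv2.findContours(m,cv2.RETR_EXTERNAL,cv2.CHAIN_APPROX_NONE)[0],key=cv2.contourArea)
    return c
E
python3 - <<'E'
from h import *; from rig import robot
t=cv2.imread("pics/top0.png"); ci=robot.camera_info("top"); 
R=cv2.Rodrigues(ci["rvec"])[0]; print("cam",-R.T@ci["tvec"])
g=cv2.cvtColor(t,cv2.COLOR_BGR2GRAY)
dark=(g<50).astype(np.uint8)*255
M=[]
for n,uv in zip("abcd",[(231,222),(281,220),(330,217),(379,215)]):
    c=blob(t,uv,24,dark); m=cv2.moments(c); p=(m["m10"]/m["m00"],m["m01"]/m["m00"]); 
    P=ray(ci,p,.0125);M.append(P); print(n,np.round(p,1),P.round(4),"dia",2*np.sqrt(cv2.contourArea(c)/np.pi)/580*1.1)
M=np.array(M);print(np.linalg.norm(np.diff(M,axis=0),axis=1), "row deg",np.degrees(np.arctan2(*(M[0]-M[3])[[1,0]])))
diff=cv2.absdiff(t,cv2.medianBlur(t,61)).max(2)
mk=(diff>14).astype(np.uint8)*255; mk=cv2.morphologyEx(mk,cv2.MORPH_CLOSE,np.ones((3,3)))
si=robot.camera_info("scene")
for n,uv,r in [("small",(443,315),16),("giant",(351,293),25),("large",(288,288),22),("medium",(200,318),20),("dredger",(452,208),26)]:
    c=blob(t,uv,r,mk); p,rad=cv2.minEnclosingCircle(c); P=ray(ci,p,.04 if n!="dredger" else .06)
    print(n,np.round(p,1),"rad px",round(rad,1),P.round(4),"dia",2*rad/580*(1.25-.04), "scene px of rim",proj(si,P).round(0), "base",proj(si,[*P[:2],0]).round(0))
E
```

```text
cam [0.42058088 0.01416459 1.1668994 ]
a [230.6 221.7] [0.6245 0.1841 0.0125] dia 0.06069917315217458
b [280.1 219.8] [0.6281 0.0843 0.0125] dia 0.0607745758808139
c [329.6 217.4] [ 0.6326 -0.0156  0.0125] dia 0.06011159511533846
d [379.  215.1] [ 0.637  -0.1157  0.0125] dia 0.06069917315217458
[0.09989729 0.10002417 0.10013846] row deg 92.38949330987991
small [442.4 315.4] rad px 10.0 [ 0.4347 -0.2319  0.04  ] dia 0.041834339766666805 scene px of rim [255. 145.] base [257. 159.]
giant [350.5 292.7] rad px 17.2 [ 0.4792 -0.0547  0.04  ] dia 0.07193385328095535 scene px of rim [316. 192.] base [316. 206.]
large [287.4 288.6] rad px 14.8 [0.4875 0.0678 0.04  ] dia 0.061806994964336524 scene px of rim [371. 221.] base [369. 235.]
medium [199.4 317.8] rad px 13.5 [0.4315 0.2375 0.04  ] dia 0.05617764486115554 scene px of rim [473. 240.] base [467. 254.]
dredger [449. 209.] rad px 21.1 [ 0.6398 -0.2463  0.06  ] dia 0.08801757542840366 scene px of rim [179. 197.] base [186. 218.]
```

Both views agree: reprojections into the scene view land on the cutters, and mark spacing comes out at 100 mm. The dredger is by mark d, so small goes to d, medium to c, large to b and giant to a. I'll start moving towards the small cutter.

Request:
drive_tool:
  increments:
    - [0.6,-0.48,0,0,0,-1,1]
    - [0.6,-0.48,0,0,0,-1,1]
    - [0.6,-0.48,0,0,0,-1,1]
    - [0.6,-0.48,0,0,0,-1,1]
    - [0.6,-0.48,0,0,0,-1,1]
  squeeze: 10

```text
t: 0.52
position: [0.2794, -0.4442, 0.2395]
ee_rot: [[0.697, 0.717, 0.0], [0.717, -0.697, 0.001], [0.001, -0.001, -1.0]]
force: [0.8, -0.7, 0.3]
gripper_width: 0.088
```

Request:
drive_tool:
  increments:
    - [0.8,-0.12,0,0,0,-1,1]
    - [0.8,-0.12,0,0,0,-1,1]
    - [0.8,-0.12,0,0,0,-1,1]
    - [0.8,-0.12,0,0,0,-1,1]
    - [0.8,-0.12,0,0,0,-1,1]

```text
t: 0.93
position: [0.3977, -0.2825, 0.2397]
ee_rot: [[0.247, 0.969, 0.0], [0.969, -0.247, 0.0], [0.0, 0.0, -1.0]]
force: [1.0, -0.4, 0.2]
gripper_width: 0.0877
```

```bash
cat >> h.py <<'E'
def inc(s,P,yaw=92.4,cmd=None):
    """increments (tool axes, units) from the state to TCP position P, tool down, tool x at yaw"""
    from scipy.spatial.transform import Rotation as Ro
    R=s["ee_rot"]; a=np.radians(yaw); T=np.array([[np.cos(a),np.sin(a),0],[np.sin(a),-np.cos(a),0],[0,0,-1]])
    d=R.T@(np.array(P)-s["position"])/.25; w=np.degrees(Ro.from_matrix(R.T@T).as_rotvec())/30
    return np.round(np.r_[d,w],3)
E
python3 - <<'E'
from h import *; from rig import robot
s=robot.get_state(); print(s["t"],s["position"],inc(s,[.4347,-.2319,.15]))
E
```

```text
0.9333 [ 0.3977457  -0.28246139  0.23965214] [ 0.232  0.093  0.359  0.    -0.001 -0.558]
```

Request:
drive_tool:
  increments:
    - [0.232,0.093,0.36,0,0,-0.558,1]
    - [0.232,0.093,0.36,0,0,-0.558,1]
    - [0.232,0.093,0.36,0,0,-0.558,1]
    - [0.232,0.093,0.36,0,0,-0.558,1]
    - [0.232,0.093,0.36,0,0,-0.558,1]

```text
t: 1.35
position: [0.4334, -0.2342, 0.1487]
ee_rot: [[-0.034, 0.999, -0.003], [0.999, 0.034, 0.002], [0.002, -0.002, -1.0]]
force: [0.4, 0.0, 0.1]
gripper_width: 0.0878
```

```bash
python3 - <<'E'
from h import *; from rig import robot
s=robot.get_state(); ci=robot.camera_info("wrist"); im=robot.get_image("wrist")[:,:,::-1].copy()
cv2.imwrite("pics/w1.png",im); print(s["t"],s["position"],inc(s,[.4347,-.2319,.15]))
R=cv2.Rodrigues(ci["rvec"])[0]; print("cam",-R.T@ci["tvec"],ci["K"][0],proj(ci,[.4347,-.2319,.04]),proj(ci,[.4347,-.2319,0]))
E
```

```text
1.35 [ 0.43343508 -0.23422298  0.14873051] [ 0.009  0.005 -0.005 -0.005 -0.004 -0.015]
cam [ 0.43030313 -0.15201423  0.29371889] [334.87018811   0.         319.54036474] [322.84645327 245.86180364] [322.59096519 232.62179232]
```

View pics/w1.png

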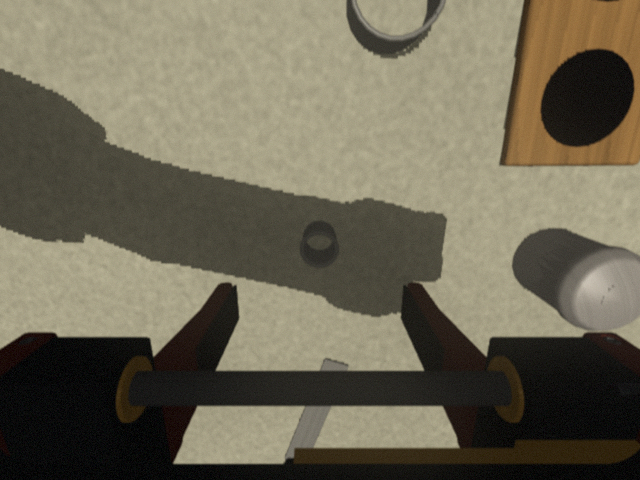

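The wrist view shows the small cutter centred near (320,245), between the fingers to within 2–3 mm of the estimate. I'll go down and grip.

Request:
drive_tool:
  increments:
    - [-0.012,-0.007,0.15,0,0,0,1]
    - [-0.012,-0.007,0.3,0,0,0,1]
    - [-0.012,-0.007,0.42,0,0,0,1]
    - [-0.012,-0.007,0.495,0,0,0,1]
    - [-0.012,-0.007,0.495,0,0,0,1]

```text
t: 1.82
position: [0.4304, -0.2392, 0.024]
ee_rot: [[-0.03, 1.0, -0.004], [1.0, 0.03, 0.001], [0.001, -0.004, -1.0]]
force: [-0.2, 0.9, -0.0]
gripper_width: 0.0878
```

Request:
drive_tool:
  increments:
    - [0,0,0,0,0,0,0.2]
    - [0,0,0,0,0,0,0.2]
    - [0,0,0,0,0,0,0.2]
    - [0,0,0,0,0,0,0.2]
    - [0,0,0,0,0,0,0.2]

```text
t: 2.23
position: [0.4329, -0.2387, 0.0271]
ee_rot: [[-0.033, 0.999, 0.002], [0.999, 0.033, -0.001], [-0.001, 0.002, -1.0]]
force: [-1.9, -0.0, 0.2]
gripper_width: 0.0583
```

Request:
drive_tool:
  increments:
    - [0,0,0,0,0,0,0.2]
    - [0,0,0,0,0,0,0.2]
    - [0,0,0,0,0,0,0.2]
    - [0,0,0,0,0,0,0.2]
    - [0,0,0,0,0,0,0.2]

```text
t: 2.65
position: [0.4323, -0.2381, 0.0259]
ee_rot: [[-0.033, 0.999, -0.0], [0.999, 0.033, -0.0], [-0.0, -0.0, -1.0]]
force: [0.2, -0.4, 1.6]
gripper_width: 0.0306
```

Request:
drive_tool:
  increments:
    - [0,0,0,0,0,0,0.2]
    - [0,0,-0.1,0,0,0,0.2]
    - [0,0,-0.2,0,0,0,0.2]
    - [0,0,-0.3,0,0,0,0.2]
    - [0,0,-0.3,0,0,0,0.2]

```text
t: 3.07
position: [0.4345, -0.2389, 0.1047]
ee_rot: [[-0.033, 0.999, 0.005], [0.999, 0.033, -0.003], [-0.003, 0.005, -1.0]]
force: [0.9, -0.6, -0.3]
gripper_width: 0.0304
```

```bash
python3 - <<'E'
from h import *; from rig import robot
s=robot.get_state(); im=robot.get_image("wrist")[:,:,::-1].copy()
cv2.imwrite("pics/w2.png",im[160:400,160:480]); print(s["t"],s["position"],s["gripper_width"],inc(s,[.637,-.1157,.10]))
E
```

```text
3.0667 [ 0.43450897 -0.23887241  0.10470169] 0.030372736939638205 [ 0.465  0.826  0.022  0.01   0.006 -0.016]
```

View pics/w2.png

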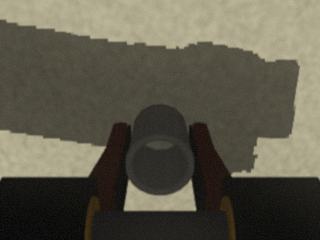

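The small cutter is held upright (30.4 mm opening), its rim at about (320,325) in the full wrist picture. I'll carry it over mark d.

Request:
drive_tool:
  increments:
    - [0.465,0.826,0.022,0,0,0,0.2]
    - [0.465,0.826,0.022,0,0,0,0.2]
    - [0.465,0.826,0.022,0,0,0,0.2]
    - [0.465,0.826,0.022,0,0,0,0.2]
    - [0.465,0.826,0.022,0,0,0,0.2]

```text
t: 3.53
position: [0.611, -0.1288, 0.0944]
ee_rot: [[-0.033, 0.999, -0.002], [0.999, 0.033, -0.0], [-0.0, -0.002, -1.0]]
force: [-0.0, -0.5, -0.3]
gripper_width: 0.0308
```

Request:
drive_tool:
  increments:
    - [0.05,0.13,0.0,0,0,0,0.2]
    - [0.05,0.13,0.0,0,0,0,0.2]
    - [0.05,0.13,0,0,0,0,0.2]

```text
t: 3.78
position: [0.6429, -0.114, 0.0938]
ee_rot: [[-0.036, 0.999, -0.002], [0.999, 0.036, 0.001], [0.001, -0.002, -1.0]]
force: [-1.0, -0.3, 0.0]
gripper_width: 0.0306
```

```bash
python3 - <<'E'
from h import *; from rig import robot
s=robot.get_state(); ci=robot.camera_info("wrist"); im=robot.get_image("wrist")[:,:,::-1].copy()
cv2.imwrite("pics/w3.png",im); print(s["t"],s["position"],s["gripper_width"],inc(s,[.637,-.1157,.10]))
print("mark px",proj(ci,[.637,-.1157,.0125]),proj(ci,[.6326,-.0156,.0125]))
print("rim if centred",proj(ci,s["position"]+[0,0,.0145]), "per mm +y",proj(ci,s["position"]+[0,0.005,.0145]))
E
```

```text
3.7833 [ 0.64289256 -0.11399109  0.09380416] 0.030561959021526204 [-0.006 -0.024 -0.025 -0.004 -0.003 -0.01 ]
mark px [312.8667086  262.33587448] [310.69087321 113.05533625]
rim if centred [321.45540173 334.10049286] per mm +y [321.88536982 324.18151881]
```

View pics/w3.png

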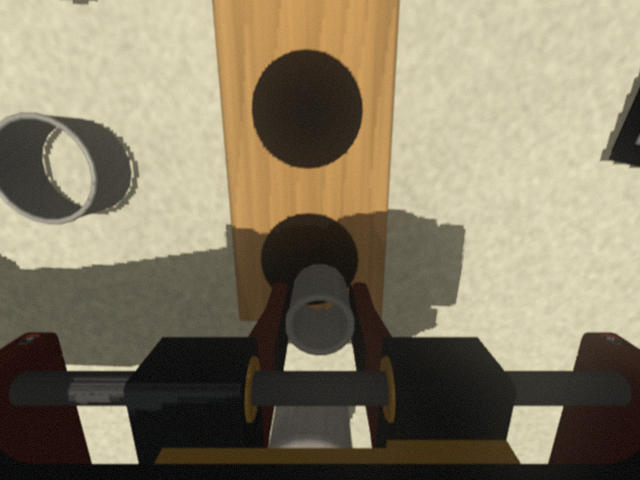

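Relative to the held rim at (320,327), marks c and d appear 3–4 px off the predicted pixels, about 2–3 mm. The cutter sits 3.5 mm towards +y of the TCP. I'll correct for both while descending.

Request:
drive_tool:
  increments:
    - [-0.012,-0.032,0.0,0,0,0,0.2]
    - [-0.012,-0.032,0.1,0,0,0,0.2]
    - [-0.012,-0.032,0.19,0,0,0,0.2]
    - [-0.012,-0.032,0.19,0,0,0,0.2]
    - [-0.012,-0.032,0.19,0,0,0,0.2]

```text
t: 4.25
position: [0.6322, -0.1211, 0.0477]
ee_rot: [[-0.032, 0.999, -0.003], [0.999, 0.032, -0.0], [-0.0, -0.003, -1.0]]
force: [-0.3, -0.5, -0.7]
gripper_width: 0.0307
```

```bash
python3 - <<'E'
from h import *; from rig import robot
s=robot.get_state(); print(s["t"],s["position"],s["gripper_width"],inc(s,[.635,-.117,.0395]))
E
```

```text
4.25 [ 0.63220661 -0.12108115  0.04772722] 0.03065879582559997 [ 0.016  0.012  0.033 -0.006  0.    -0.02 ]
```

Request:
drive_tool:
  increments:
    - [0.012,0.01,0.0,0,0,0,0.2]
    - [0.012,0.01,0.0,0,0,0,0.2]
    - [0.012,0.01,0.0,0,0,0,0.2]
    - [0.012,0.01,0.0,0,0,0,0.2]
    - [0.012,0.01,0.0,0,0,0,0.2]

```text
t: 4.67
position: [0.6372, -0.1166, 0.0493]
ee_rot: [[-0.033, 0.999, 0.001], [0.999, 0.033, -0.0], [-0.0, 0.001, -1.0]]
force: [-1.4, 0.3, -0.8]
gripper_width: 0.0306
```

Request:
drive_tool:
  increments:
    - [0,0,0.0,0,0,0,0.2]
    - [0,0,0.0,0,0,0,0.2]
    - [0,0,0.0,0,0,0,0.2]
    - [0,0,0.0,0,0,0,0.2]
    - [0,0,0.0,0,0,0,0.2]

```text
t: 5.08
position: [0.6368, -0.1165, 0.0485]
ee_rot: [[-0.033, 0.999, -0.0], [0.999, 0.033, -0.0], [-0.0, -0.0, -1.0]]
force: [-0.2, 0.1, -0.6]
gripper_width: 0.0302
```

```bash
python3 - <<'E'
from h import *; from rig import robot
s=robot.get_state(); print(s["t"],s["position"],s["gripper_width"],inc(s,[.635,-.117,.0395]))
E
```

```text
5.0833 [ 0.63683019 -0.1165128   0.04849737] 0.03022716484424869 [-0.002 -0.007  0.036 -0.     0.    -0.016]
```

Request:
drive_tool:
  increments:
    - [0,-0.007,0.018,0,0,0,0.2]
    - [0,-0.007,0.036,0,0,0,0.2]
    - [0,-0.007,0.036,0,0,0,0.2]
    - [0,-0.007,0.036,0,0,0,0.2]
    - [0,-0.007,0.036,0,0,0,0.2]

```text
t: 5.5
position: [0.635, -0.1165, 0.0394]
ee_rot: [[-0.033, 0.999, -0.0], [0.999, 0.033, 0.0], [0.0, -0.0, -1.0]]
force: [0.6, 0.6, -0.5]
gripper_width: 0.0307
```

Request:
drive_tool:
  increments:
    - [0,0,0.0,0,0,0,0.2]
    - [0,0,0.0,0,0,0,0.4]
    - [0,0,0.0,0,0,0,0.5]
    - [0,0,0.0,0,0,0,0.7]
    - [0,0,0.0,0,0,0,0.7]

```text
t: 5.92
position: [0.6352, -0.1166, 0.0397]
ee_rot: [[-0.033, 0.999, 0.0], [0.999, 0.033, -0.0], [-0.0, 0.0, -1.0]]
force: [-0.0, -0.4, 0.0]
gripper_width: 0.0517
```

Request:
drive_tool:
  increments:
    - [0,0,-0.05,0,0,0,0.7]
    - [0,0,-0.15,0,0,0,0.7]
    - [0,0,-0.3,0,0,0,1]
    - [0,0,-0.4,0,0,0,1]
    - [0,0,-0.4,0,0,0,1]

```text
t: 6.33
position: [0.6385, -0.1165, 0.1467]
ee_rot: [[-0.033, 0.999, 0.01], [0.999, 0.033, -0.001], [-0.002, 0.009, -1.0]]
force: [0.1, 1.1, -0.3]
gripper_width: 0.0784
```

```bash
python3 - <<'E'
from h import *; from rig import robot
s=robot.get_state(); ci=robot.camera_info("wrist"); im=robot.get_image("wrist")[:,:,::-1].copy()
cv2.imwrite("pics/w4.png",im); print(s["t"],s["position"],s["gripper_width"])
for P in ([.635,-.113,.0125],[.635,-.113,.0525],[.4792,-.0547,.04]): print(proj(ci,P))
E
```

```text
6.3333 [ 0.63846474 -0.11648944  0.14673135] 0.0783628578389466
[315.40279365 235.03113392]
[315.21969942 249.56836086]
[103.18639595 161.82743178]
```

View pics/w4.png

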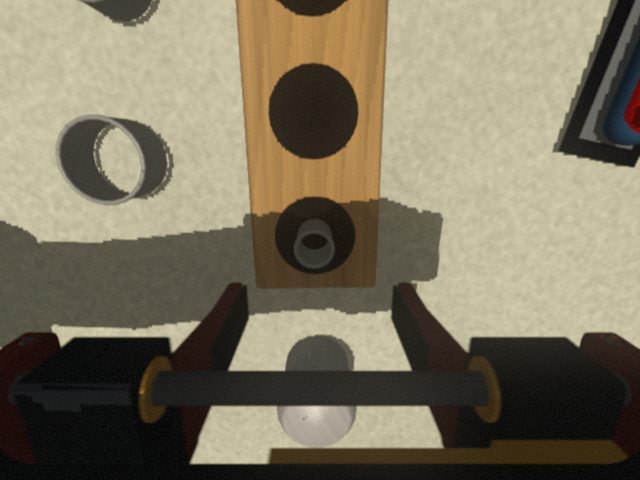

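Cutter small stands on mark d: rim at (315,246) against (315,250) for perfect centring, so within 3 mm, with the mark centred at (315,235). The giant's rim is centred at (100,160), which puts it at about (0.477,-0.053). That is the next one, going to mark a.

```bash
python3 - <<'E'
from h import *; from rig import robot
s=robot.get_state(); print(inc(s,[.477,-.053,.13]))
E
```

```text
[ 0.276 -0.633  0.051  0.013  0.003 -0.017]
```

Request:
drive_tool:
  increments:
    - [0.276,-0.633,0.05,0,0,0,1]
    - [0.276,-0.633,0.05,0,0,0,1]
    - [0.276,-0.633,0.05,0,0,0,1]
    - [0.276,-0.633,0.05,0,0,0,1]
    - [0.276,-0.633,0.05,0,0,0,1]

```text
t: 6.8
position: [0.4668, -0.0509, 0.1255]
ee_rot: [[-0.036, 0.999, -0.008], [0.999, 0.036, -0.001], [-0.0, -0.008, -1.0]]
force: [-0.4, 0.2, -1.3]
gripper_width: 0.0876
```

Request:
drive_tool:
  increments:
    - [0,0,0,0,0,0,1]
    - [0,0,0,0,0,0,1]
    - [0,0,0,0,0,0,1]
    - [0,0,0,0,0,0,1]

```text
t: 7.13
position: [0.4762, -0.0533, 0.1271]
ee_rot: [[-0.032, 0.999, 0.001], [0.999, 0.032, 0.0], [0.0, 0.001, -1.0]]
force: [0.2, 0.5, 0.4]
gripper_width: 0.0877
```

```bash
cat >> h.py <<'E'
def look(robot,rmin,rmax,zc,uv,win=70):
    """circle nearest uv in the wrist picture, cast to height zc"""
    ci=robot.camera_info("wrist"); s=robot.get_state(); im=robot.get_image("wrist")[:,:,::-1].copy()
    g=cv2.medianBlur(cv2.cvtColor(im,cv2.COLOR_BGR2GRAY),3)
    c=cv2.HoughCircles(g,cv2.HOUGH_GRADIENT,1.5,10,param1=100,param2=18,minRadius=rmin,maxRadius=rmax)
    c=[] if c is None else c[0]
    c=[k for k in c if np.hypot(k[0]-uv[0],k[1]-uv[1])<win][:3]
    return s,ci,im,[(k.round(1),ray(ci,k[:2],zc).round(4)) for k in c]
E
python3 - <<'E'
from h import *; from rig import robot
ci=robot.camera_info("wrist"); uv=proj(ci,[.477,-.053,.04])
s,ci,im,c=look(robot,38,52,.04,uv); print(s["position"],uv,c,inc(s,[.477,-.053,.026])); cv2.imwrite("pics/w5.png",im)
E
```

```text
[ 0.47615281 -0.05333578  0.12713081] [321.91213159 257.08558681] [(array([321.8, 252.8,  44.3], dtype=float32), array([ 0.4768, -0.0496,  0.04  ])), (array([323.2, 236.2,  39. ], dtype=float32), array([ 0.4774, -0.0371,  0.04  ])), (array([315.8, 266.2,  47.8], dtype=float32), array([ 0.4727, -0.0603,  0.04  ]))] [ 0.001  0.003  0.405  0.002 -0.001 -0.018]
```

Request:
drive_tool:
  increments:
    - [0.01,0.003,0.1,0,0,0,1]
    - [0.01,0.003,0.2,0,0,0,1]
    - [0.01,0.003,0.3,0,0,0,1]
    - [0.01,0.003,0.4,0,0,0,1]
    - [0.01,0.003,0.405,0,0,0,1]

```text
t: 7.6
position: [0.4735, -0.0504, 0.0221]
ee_rot: [[-0.033, 0.999, -0.006], [0.999, 0.033, 0.001], [0.001, -0.006, -1.0]]
force: [0.0, 1.0, -0.6]
gripper_width: 0.0876
```

Request:
drive_tool:
  increments:
    - [0,0,0,0,0,0,0.6]
    - [0,0,0,0,0,0,0.6]
    - [0,0,0,0,0,0,0.6]
    - [0,0,0,0,0,0,0.6]
    - [0,0,0,0,0,0,0.6]

```text
t: 8.02
position: [0.4764, -0.0506, 0.0271]
ee_rot: [[-0.033, 0.999, 0.003], [0.999, 0.033, -0.0], [-0.001, 0.003, -1.0]]
force: [-0.3, 0.8, 4.2]
gripper_width: 0.0636
```

Request:
drive_tool:
  increments:
    - [0,0,0,0,0,0,0.6]
    - [0,0,0,0,0,0,0.6]
    - [0,0,0,0,0,0,0.6]

```text
t: 8.27
position: [0.4764, -0.0506, 0.0271]
ee_rot: [[-0.033, 0.999, 0.003], [0.999, 0.033, -0.001], [-0.001, 0.003, -1.0]]
force: [-1.0, -0.1, 7.5]
gripper_width: 0.0633
```

Request:
drive_tool:
  increments:
    - [0,0,-0.1,0,0,0,0.6]
    - [0,0,-0.2,0,0,0,0.6]
    - [0,0,-0.3,0,0,0,0.6]
    - [0,0,-0.4,0,0,0,0.6]
    - [0,0,-0.4,0,0,0,0.6]

```text
t: 8.68
position: [0.4778, -0.0504, 0.1303]
ee_rot: [[-0.033, 0.999, 0.007], [0.999, 0.033, -0.001], [-0.001, 0.007, -1.0]]
force: [0.7, 1.1, 0.8]
gripper_width: 0.0635
```

```bash
python3 - <<'E'
from h import *; from rig import robot
s=robot.get_state(); print(s["position"],s["gripper_width"],inc(s,[.6225,.187,.125]))
E
```

```text
[ 0.47777406 -0.05041254  0.13033467] 0.06352282014031169 [ 0.93   0.61   0.024  0.013  0.003 -0.017]
```

Request:
drive_tool:
  increments:
    - [0.65,0.43,0.02,0,0,0,0.6]
    - [0.65,0.43,0.02,0,0,0,0.6]
    - [0.65,0.43,0.02,0,0,0,0.6]
    - [0.65,0.43,0.02,0,0,0,0.6]
    - [0.65,0.43,0.02,0,0,0,0.6]

```text
t: 9.1
position: [0.5784, 0.1195, 0.1206]
ee_rot: [[-0.035, 0.999, 0.001], [0.999, 0.035, 0.002], [0.002, 0.001, -1.0]]
force: [0.7, 0.7, -1.3]
gripper_width: 0.0634
```

Request:
drive_tool:
  increments:
    - [0.28,0.18,0,0,0,0,0.6]
    - [0.28,0.18,0,0,0,0,0.6]
    - [0.28,0.18,0,0,0,0,0.6]
    - [0.28,0.18,0,0,0,0,0.6]
    - [0.28,0.18,0,0,0,0,0.6]

```text
t: 9.52
position: [0.6193, 0.1867, 0.1199]
ee_rot: [[-0.034, 0.999, -0.001], [0.999, 0.034, -0.001], [-0.001, -0.001, -1.0]]
force: [-0.2, -1.0, -0.2]
gripper_width: 0.0637
```

Request:
drive_tool:
  increments:
    - [0,0,0.1,0,0,0,0.6]
    - [0,0,0.2,0,0,0,0.6]
    - [0,0,0.2,0,0,0,0.6]
    - [0,0,0.2,0,0,0,0.6]
    - [0,0,0.2,0,0,0,0.6]

```text
t: 9.93
position: [0.6204, 0.1862, 0.0719]
ee_rot: [[-0.032, 0.999, 0.001], [0.999, 0.032, -0.0], [-0.0, 0.001, -1.0]]
force: [0.5, -0.2, -0.5]
gripper_width: 0.0637
```

```bash
python3 - <<'E'
from h import *; from rig import robot
s=robot.get_state(); z=s["position"][2]+.0135; ci=robot.camera_info("wrist"); uv=proj(ci,s["position"]+[0,.0,.0135])
s,ci,im,c=look(robot,45,65,z,uv,40); print(s["t"],s["position"],"rim px centred",uv,c,inc(s,[.6225,.187,.0395])); cv2.imwrite("pics/w6.png",im)
print("mark",proj(ci,[.6225,.187,.0125]))
E
```

```text
9.9333 [0.62036205 0.18620486 0.07191949] rim px centred [321.42289803 332.7786915 ] [(array([318.8, 308.2,  60.8], dtype=float32), array([0.6188, 0.1984, 0.0854])), (array([312.8, 336.8,  64. ], dtype=float32), array([0.6165, 0.184 , 0.0854])), (array([323.2, 297.8,  50.7], dtype=float32), array([0.6206, 0.2035, 0.0854]))] [ 0.003  0.009  0.13   0.001  0.    -0.019]
mark [324.16798201 270.57878635]
```

View pics/w6.png

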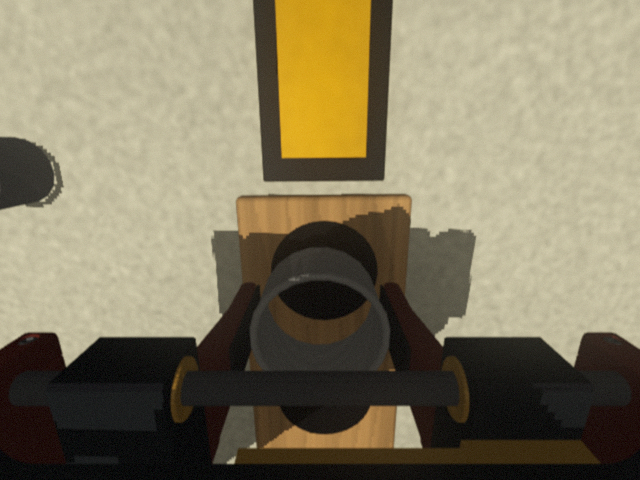

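The mark appears at (324,270), matching the prediction of (324,271). The held rim spans x 250–390 with its upper edge at about v = 273, so I need the predicted edge to compare.

```bash
python3 - <<'E'
from h import *; from rig import robot
s=robot.get_state(); ci=robot.camera_info("wrist")
for dy in(-.004,0,.004): print(dy,proj(ci,s["position"]+[0,.0325+dy,.0135]))
im=cv2.imread("pics/w6.png")[:,:,1]; print(im[255:300:1,315:325].mean(1).round(0))
E
```

```text
-0.004 [323.76500274 273.74071067]
0 [324.1064851  264.88374572]
0.004 [324.45385122 255.87417486]
[49. 51. 51. 48. 50. 49. 48. 49. 49. 48. 50. 49. 50. 48. 48. 48. 48. 47.
 51. 56. 62. 62. 63. 58. 51. 39. 22. 18. 14. 16. 15. 16. 16. 18. 13. 14.
 14. 16. 13. 17. 13. 15. 16. 15. 14.]
```

Request:
drive_tool:
  increments:
    - [0.013,0.009,0.03,0,0,0,0.6]
    - [0.013,0.009,0.07,0,0,0,0.6]
    - [0.013,0.009,0.1,0,0,0,0.6]
    - [0.013,0.009,0.1,0,0,0,0.6]
    - [0.013,0.009,0.1,0,0,0,0.6]

```text
t: 10.4
position: [0.6215, 0.1903, 0.0449]
ee_rot: [[-0.034, 0.999, -0.002], [0.999, 0.034, -0.001], [-0.0, -0.002, -1.0]]
force: [0.1, -0.3, 0.1]
gripper_width: 0.0635
```

Request:
drive_tool:
  increments:
    - [0,0,0.015,0,0,0,0.6]
    - [0,0,0.03,0,0,0,0.6]
    - [0,0,0.03,0,0,0,0.6]
    - [0,0,0.03,0,0,0,0.6]
    - [0,0,0.03,0,0,0,0.6]

```text
t: 10.82
position: [0.6221, 0.1904, 0.0383]
ee_rot: [[-0.033, 0.999, 0.0], [0.999, 0.033, 0.0], [0.0, 0.0, -1.0]]
force: [0.3, 0.4, -0.6]
gripper_width: 0.0632
```

Request:
drive_tool:
  increments:
    - [0,0,0.0,0,0,0,0.6]
    - [0,0,0.0,0,0,0,0.8]
    - [0,0,0.0,0,0,0,1]
    - [0,0,0.0,0,0,0,1]
    - [0,0,0.0,0,0,0,1]

```text
t: 11.23
position: [0.6222, 0.1904, 0.0384]
ee_rot: [[-0.033, 0.999, 0.0], [0.999, 0.033, -0.0], [-0.0, 0.0, -1.0]]
force: [0.4, -0.0, -0.7]
gripper_width: 0.0858
```

Request:
drive_tool:
  increments:
    - [0,0,-0.05,0,0,0,1]
    - [0,0,-0.15,0,0,0,1]
    - [0,0,-0.3,0,0,0,1]
    - [0,0,-0.4,0,0,0,1]
    - [0,0,-0.4,0,0,0,1]

```text
t: 11.65
position: [0.625, 0.1921, 0.1455]
ee_rot: [[-0.033, 0.999, 0.009], [0.999, 0.033, 0.003], [0.003, 0.009, -1.0]]
force: [1.8, 0.9, 0.5]
gripper_width: 0.0876
```

```bash
python3 - <<'E'
from h import *; from rig import robot
s=robot.get_state(); ci=robot.camera_info("wrist"); im=robot.get_image("wrist")[:,:,::-1].copy()
cv2.imwrite("pics/w7.png",im); print(s["t"],s["position"],s["gripper_width"],inc(s,[.4875,.0678,.13]))
for P in ([.6225,.187,.0125],[.6225,.187,.0525],[.6225,.187+.0325,.0525],[.6225,.187-.0325,.0525],[.4875,.0678,.04],[.4315,.2375,.04]): print(proj(ci,P).round(1))
E
```

```text
11.65 [0.6249975  0.19212198 0.14550005] 0.08764443999903561 [-0.479 -0.567  0.055  0.017 -0.006 -0.016]
[316.3 245.6]
[316.2 261.5]
[317.5 219.4]
[315.  300.4]
[160.6 378.2]
[ 59.2 183.9]
```

View pics/w7.png

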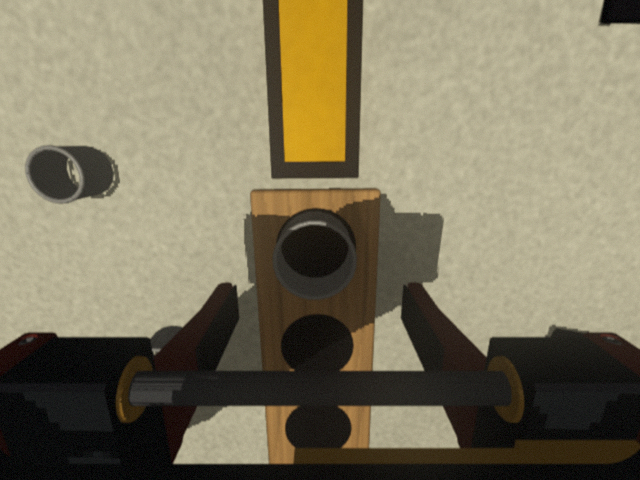

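Giant is centred on mark a within about 2 mm: its rim spans v 216–298 and I predicted 219–300. The medium cutter's rim is at (55,174). Large is next, going to mark b.

Request:
drive_tool:
  increments:
    - [-0.479,-0.567,0.055,0,0,0,1]
    - [-0.479,-0.567,0.055,0,0,0,1]
    - [-0.479,-0.567,0.055,0,0,0,1]
    - [-0.479,-0.567,0.055,0,0,0,1]
    - [-0.479,-0.567,0.055,0,0,0,1]

```text
t: 12.12
position: [0.4797, 0.0621, 0.1233]
ee_rot: [[-0.031, 0.999, -0.005], [1.0, 0.031, -0.003], [-0.003, -0.005, -1.0]]
force: [0.5, -0.0, 1.0]
gripper_width: 0.0877
```

Request:
drive_tool:
  increments:
    - [0,0,0,0,0,0,1]
    - [0,0,0,0,0,0,1]
    - [0,0,0,0,0,0,1]
    - [0,0,0,0,0,0,1]
    - [0,0,0,0,0,0,1]

```text
t: 12.53
position: [0.4852, 0.0671, 0.1245]
ee_rot: [[-0.035, 0.999, 0.0], [0.999, 0.035, 0.001], [0.001, 0.0, -1.0]]
force: [1.6, 0.6, -0.5]
gripper_width: 0.0878
```

```bash
python3 - <<'E'
from h import *; from rig import robot
ci=robot.camera_info("wrist"); uv=proj(ci,[.486,.069,.04])
s,ci,im,c=look(robot,33,43,.04,uv,40); print(s["t"],s["position"],uv,c,inc(s,[.486,.069,.026])); cv2.imwrite("pics/w8.png",im[130:350,180:480])
E
```

```text
12.5333 [0.48515108 0.06711244 0.1245121 ] [322.11964358 256.35435353] [(array([323.2, 254.2,  37.2], dtype=float32), array([0.4868, 0.0706, 0.04  ])), (array([318.8, 240.8,  35.1], dtype=float32), array([0.4832, 0.0807, 0.04  ]))] [ 0.007  0.004  0.394  0.001 -0.001 -0.014]
```

View pics/w8.png

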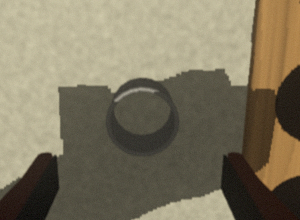

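The large rim is at about (322,251), so y ≈ 0.072. Descending to grip.

Request:
drive_tool:
  increments:
    - [0.02,0.002,0.1,0,0,0,1]
    - [0.02,0.002,0.2,0,0,0,1]
    - [0.02,0.002,0.3,0,0,0,1]
    - [0.02,0.002,0.39,0,0,0,1]
    - [0.02,0.002,0.394,0,0,0,1]

```text
t: 13.0
position: [0.4827, 0.0712, 0.0226]
ee_rot: [[-0.035, 0.999, -0.006], [0.999, 0.035, -0.0], [-0.0, -0.006, -1.0]]
force: [-0.3, 0.2, -0.5]
gripper_width: 0.0879
```

Request:
drive_tool:
  increments:
    - [0,0,0,0,0,0,0.45]
    - [0,0,0,0,0,0,0.45]
    - [0,0,0,0,0,0,0.45]
    - [0,0,0,0,0,0,0.45]
    - [0,0,0,0,0,0,0.45]

```text
t: 13.42
position: [0.4855, 0.071, 0.0271]
ee_rot: [[-0.033, 0.999, 0.002], [0.999, 0.033, 0.0], [0.0, 0.002, -1.0]]
force: [-0.3, -0.7, -0.3]
gripper_width: 0.0581
```

Request:
drive_tool:
  increments:
    - [0,0,0,0,0,0,0.45]
    - [0,0,0,0,0,0,0.45]
    - [0,0,0,0,0,0,0.45]
    - [0,0,0,0,0,0,0.45]

```text
t: 13.75
position: [0.4854, 0.071, 0.0268]
ee_rot: [[-0.033, 0.999, 0.002], [0.999, 0.033, -0.0], [-0.0, 0.002, -1.0]]
force: [-0.2, -0.5, 7.7]
gripper_width: 0.0519
```

Request:
drive_tool:
  increments:
    - [0,0,-0.1,0,0,0,0.45]
    - [0,0,-0.2,0,0,0,0.45]
    - [0,0,-0.3,0,0,0,0.45]
    - [0,0,-0.4,0,0,0,0.45]
    - [0,0,-0.4,0,0,0,0.45]

```text
t: 14.17
position: [0.487, 0.0716, 0.1302]
ee_rot: [[-0.033, 0.999, 0.006], [0.999, 0.033, 0.001], [0.0, 0.006, -1.0]]
force: [1.6, -1.2, -0.7]
gripper_width: 0.0524
```

```bash
python3 - <<'E'
from h import *; from rig import robot
s=robot.get_state(); print(s["position"],s["gripper_width"],inc(s,[.626,.087,.11]))
E
```

```text
[0.4869784  0.0716204  0.13024019] 0.0523756928186805 [ 0.043  0.557  0.085  0.012 -0.001 -0.017]
```

Request:
drive_tool:
  increments:
    - [0.043,0.557,0.04,0,0,0,0.45]
    - [0.043,0.557,0.04,0,0,0,0.45]
    - [0.043,0.557,0.04,0,0,0,0.45]
    - [0.043,0.557,0.04,0,0,0,0.45]
    - [0.043,0.557,0.04,0,0,0,0.45]

```text
t: 14.58
position: [0.6262, 0.0865, 0.1144]
ee_rot: [[-0.032, 0.999, 0.0], [0.999, 0.032, 0.001], [0.001, 0.0, -1.0]]
force: [-1.7, 0.2, -1.2]
gripper_width: 0.0519
```

Request:
drive_tool:
  increments:
    - [0,0,0.1,0,0,0,0.45]
    - [0,0,0.19,0,0,0,0.45]
    - [0,0,0.19,0,0,0,0.45]
    - [0,0,0.19,0,0,0,0.45]
    - [0,0,0.19,0,0,0,0.45]

```text
t: 15.0
position: [0.6233, 0.0866, 0.0694]
ee_rot: [[-0.034, 0.999, 0.0], [0.999, 0.034, 0.0], [0.0, 0.0, -1.0]]
force: [0.1, -0.3, -0.3]
gripper_width: 0.0519
```

```bash
python3 - <<'E'
from h import *; from rig import robot
s=robot.get_state(); ci=robot.camera_info("wrist"); im=robot.get_image("wrist")[:,:,::-1].copy()
print(s["t"],s["position"],inc(s,[.626,.087,.0395])); cv2.imwrite("pics/w9.png",im)
print("mark",proj(ci,[.626,.087,.0125]))
for dy in(-.004,0,.004): print("rim top edge",dy,proj(ci,s["position"]+[0,.027+dy,.0135]),proj(ci,s["position"]+[0,-.027+dy,.0135]))
E
```

```text
15.0 [0.62331805 0.08655852 0.06942463] [ 0.001  0.011  0.12   0.    -0.    -0.016]
mark [325.11759536 272.59670047]
rim top edge -0.004 [323.3337497  285.74944233] [319.17465978 389.81301565]
rim top edge 0 [323.67958445 277.09639566] [319.45352705 382.83554582]
rim top edge 0.004 [324.03131462 268.29584099] [319.73665759 375.75140567]
```

View pics/w9.png

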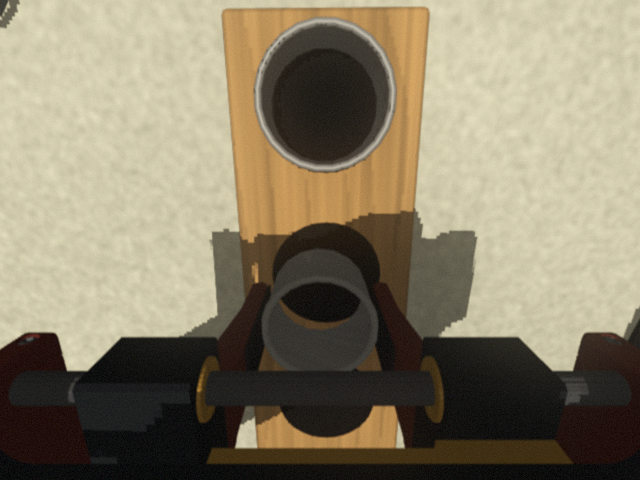

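The mark is at (326,272), as predicted. The rim's upper edge at v ≈ 276 means the offset in the grip is about 0. Placing.

Request:
drive_tool:
  increments:
    - [0,0.012,0.03,0,0,0,0.45]
    - [0,0.012,0.06,0,0,0,0.45]
    - [0,0.012,0.09,0,0,0,0.45]
    - [0,0.012,0.09,0,0,0,0.45]
    - [0,0.012,0.09,0,0,0,0.45]

```text
t: 15.47
position: [0.626, 0.0864, 0.0452]
ee_rot: [[-0.033, 0.999, -0.001], [0.999, 0.033, -0.0], [-0.0, -0.001, -1.0]]
force: [0.3, -0.3, -0.6]
gripper_width: 0.0522
```

Request:
drive_tool:
  increments:
    - [0,0,0.015,0,0,0,0.45]
    - [0,0,0.03,0,0,0,0.45]
    - [0,0,0.03,0,0,0,0.45]
    - [0,0,0.03,0,0,0,0.45]
    - [0,0,0.03,0,0,0,0.45]

```text
t: 15.88
position: [0.6265, 0.0865, 0.0385]
ee_rot: [[-0.033, 0.999, -0.0], [0.999, 0.033, -0.0], [-0.0, -0.0, -1.0]]
force: [-0.2, -0.6, -1.2]
gripper_width: 0.0521
```

Request:
drive_tool:
  increments:
    - [0,0,0.0,0,0,0,0.6]
    - [0,0,0.0,0,0,0,0.8]
    - [0,0,0.0,0,0,0,0.95]
    - [0,0,0.0,0,0,0,0.95]
    - [0,0,0.0,0,0,0,0.95]

```text
t: 16.3
position: [0.6267, 0.0865, 0.0387]
ee_rot: [[-0.033, 0.999, 0.0], [0.999, 0.033, 0.0], [0.0, 0.0, -1.0]]
force: [0.3, -0.9, -0.1]
gripper_width: 0.0758
```

Request:
drive_tool:
  increments:
    - [0,0,-0.05,0,0,0,1]
    - [0,0,-0.15,0,0,0,1]
    - [0,0,-0.3,0,0,0,1]
    - [0,0,-0.4,0,0,0,1]
    - [0,0,-0.4,0,0,0,1]

```text
t: 16.72
position: [0.6297, 0.0877, 0.1456]
ee_rot: [[-0.033, 0.999, 0.009], [0.999, 0.033, 0.002], [0.001, 0.009, -1.0]]
force: [-0.0, -0.1, -0.2]
gripper_width: 0.0879
```

```bash
python3 - <<'E'
from h import *; from rig import robot
s=robot.get_state(); print(s["t"],s["position"],s["gripper_width"],inc(s,[.429,.241,.13]))
E
```

```text
16.7167 [0.62970528 0.08765664 0.1455596 ] 0.08788479793325595 [ 0.64  -0.782  0.056  0.018 -0.003 -0.016]
```

Request:
drive_tool:
  increments:
    - [0.64,-0.782,0.056,0,0,0,1]
    - [0.64,-0.782,0.056,0,0,0,1]
    - [0.64,-0.782,0.056,0,0,0,1]
    - [0.64,-0.782,0.056,0,0,0,1]
    - [0.64,-0.782,0.056,0,0,0,1]

```text
t: 17.13
position: [0.4597, 0.2136, 0.1276]
ee_rot: [[-0.033, 0.999, 0.001], [0.999, 0.033, 0.0], [0.0, 0.001, -1.0]]
force: [0.5, 1.2, 0.5]
gripper_width: 0.0877
```

```bash
python3 - <<'E'
from h import *; from rig import robot
s=robot.get_state(); print(s["t"],s["position"],s["gripper_width"],inc(s,[.429,.241,.13]))
E
```

```text
17.1333 [0.45968265 0.21355659 0.12755177] 0.08772405785594597 [ 0.114 -0.119 -0.01   0.002 -0.    -0.017]
```

Request:
drive_tool:
  increments:
    - [0.114,-0.119,0,0,0,0,1]
    - [0.114,-0.119,0,0,0,0,1]
    - [0.114,-0.119,0,0,0,0,1]
    - [0.114,-0.119,0,0,0,0,1]
    - [0.114,-0.119,0,0,0,0,1]

```text
t: 17.55
position: [0.4317, 0.2394, 0.1272]
ee_rot: [[-0.032, 1.0, 0.001], [1.0, 0.032, -0.0], [-0.0, 0.001, -1.0]]
force: [-1.0, -0.2, -0.2]
gripper_width: 0.0881
```

```bash
python3 - <<'E'
from h import *; from rig import robot
ci=robot.camera_info("wrist"); uv=proj(ci,[.429,.241,.04])
s,ci,im,c=look(robot,24,36,.04,uv,40); print(s["t"],s["position"],uv,c,inc(s,[.429,.241,.026])); cv2.imwrite("pics/w10.png",im[130:350,180:480])
E
```

```text
17.55 [0.43172734 0.2393584  0.1272278 ] [317.12416666 255.21022207] [(array([315.8, 237.8,  24.5], dtype=float32), array([0.4276, 0.2543, 0.04  ])), (array([311.2, 255.8,  30. ], dtype=float32), array([0.4247, 0.2404, 0.04  ]))] [ 0.007 -0.011  0.405  0.001  0.001 -0.02 ]
```

View pics/w10.png

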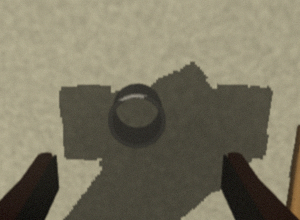

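The medium rim is at about (316,251), so (0.429,0.244). Descending to grip.

Request:
drive_tool:
  increments:
    - [0.016,-0.011,0.1,0,0,0,1]
    - [0.016,-0.011,0.2,0,0,0,1]
    - [0.016,-0.011,0.3,0,0,0,1]
    - [0.016,-0.011,0.4,0,0,0,1]
    - [0.016,-0.011,0.405,0,0,0,1]

```text
t: 18.02
position: [0.4265, 0.2418, 0.0221]
ee_rot: [[-0.031, 0.999, -0.005], [1.0, 0.031, -0.003], [-0.003, -0.005, -1.0]]
force: [0.3, -0.7, 0.2]
gripper_width: 0.0877
```

Request:
drive_tool:
  increments:
    - [0,0,0,0,0,0,0.32]
    - [0,0,0,0,0,0,0.32]
    - [0,0,0,0,0,0,0.32]
    - [0,0,0,0,0,0,0.32]
    - [0,0,0,0,0,0,0.32]

```text
t: 18.43
position: [0.4285, 0.2444, 0.0269]
ee_rot: [[-0.033, 0.999, 0.002], [0.999, 0.033, 0.001], [0.001, 0.002, -1.0]]
force: [-0.0, -0.3, 0.4]
gripper_width: 0.0576
```

Request:
drive_tool:
  increments:
    - [0,0,0,0,0,0,0.32]
    - [0,0,0,0,0,0,0.32]
    - [0,0,0,0,0,0,0.32]
    - [0,0,0,0,0,0,0.32]
    - [0,0,0,0,0,0,0.32]

```text
t: 18.85
position: [0.428, 0.2443, 0.0261]
ee_rot: [[-0.033, 0.999, 0.001], [0.999, 0.033, -0.0], [-0.0, 0.001, -1.0]]
force: [-1.1, -1.7, 5.7]
gripper_width: 0.0413
```

Request:
drive_tool:
  increments:
    - [0,0,-0.1,0,0,0,0.32]
    - [0,0,-0.2,0,0,0,0.32]
    - [0,0,-0.3,0,0,0,0.32]
    - [0,0,-0.4,0,0,0,0.32]
    - [0,0,-0.4,0,0,0,0.32]

```text
t: 19.27
position: [0.4294, 0.2457, 0.1297]
ee_rot: [[-0.034, 0.999, 0.005], [0.999, 0.034, 0.003], [0.003, 0.005, -1.0]]
force: [1.6, 1.4, -0.5]
gripper_width: 0.0417
```

```bash
python3 - <<'E'
from h import *; from rig import robot
s=robot.get_state(); print(s["position"],s["gripper_width"],inc(s,[.6305,-.0129,.13]))
E
```

```text
[0.42943982 0.24569617 0.12965973] 0.04174595489409455 [-1.061  0.769 -0.     0.01  -0.005 -0.016]
```

Request:
drive_tool:
  increments:
    - [-0.53,0.385,0,0,0,0,0.32]
    - [-0.53,0.385,0,0,0,0,0.32]
    - [-0.53,0.385,0,0,0,0,0.32]
    - [-0.53,0.385,0,0,0,0,0.32]
    - [-0.53,0.385,0,0,0,0,0.32]

```text
t: 19.68
position: [0.5324, 0.1066, 0.1245]
ee_rot: [[-0.023, 1.0, 0.001], [1.0, 0.023, -0.004], [-0.004, 0.001, -1.0]]
force: [-0.5, 0.8, -0.6]
gripper_width: 0.0418
```

Request:
drive_tool:
  increments:
    - [-0.53,0.385,0,0,0,0,0.32]
    - [-0.53,0.385,0,0,0,0,0.32]
    - [-0.53,0.385,0,0,0,0,0.32]
    - [-0.53,0.385,0,0,0,0,0.32]
    - [-0.53,0.385,0,0,0,0,0.32]

```text
t: 20.1
position: [0.6321, -0.0234, 0.1241]
ee_rot: [[-0.024, 1.0, 0.001], [1.0, 0.024, -0.004], [-0.004, 0.001, -1.0]]
force: [-0.3, -1.4, -0.6]
gripper_width: 0.0418
```

Request:
drive_tool:
  increments:
    - [0,0,0.1,0,0,0,0.32]
    - [0,0,0.2,0,0,0,0.32]
    - [0,0,0.23,0,0,0,0.32]
    - [0,0,0.23,0,0,0,0.32]
    - [0,0,0.23,0,0,0,0.32]

```text
t: 20.52
position: [0.6286, -0.0136, 0.068]
ee_rot: [[-0.034, 0.999, -0.001], [0.999, 0.034, 0.0], [0.0, -0.001, -1.0]]
force: [-0.2, -0.3, -1.0]
gripper_width: 0.0411
```

```bash
python3 - <<'E'
from h import *; from rig import robot
s=robot.get_state(); ci=robot.camera_info("wrist"); im=robot.get_image("wrist")[:,:,::-1].copy()
print(s["t"],s["position"],s["gripper_width"],inc(s,[.6305,-.0129,.0395])); cv2.imwrite("pics/w11.png",im)
print("mark",proj(ci,[.6305,-.0129,.0125]))
for dy in(-.004,0,.004): print("rim edges",dy,proj(ci,s["position"]+[0,.0215+dy,.0135]),proj(ci,s["position"]+[0,-.0215+dy,.0135]))
E
```

```text
20.5167 [ 0.62858617 -0.01362666  0.06803275] 0.041132760919794106 [ 0.003  0.008  0.114 -0.002 -0.001 -0.015]
mark [324.08158361 272.9901668 ]
rim edges -0.004 [322.817092   297.40797633] [319.47673525 380.18080289]
rim edges 0 [323.15830368 288.95287489] [319.76425647 373.05613135]
rim edges 0.004 [323.50526048 280.35541146] [320.05621705 365.82145441]
```

View pics/w11.png

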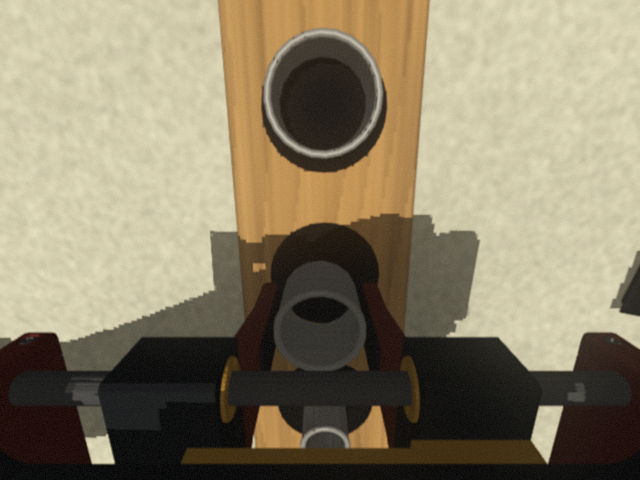

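The mark is at (325,273), as predicted. The rim's upper edge at v ≈ 289 means it is centred in the grip. Placing.

Request:
drive_tool:
  increments:
    - [0.003,0.009,0.03,0,0,0,0.32]
    - [0.003,0.009,0.06,0,0,0,0.32]
    - [0.003,0.009,0.085,0,0,0,0.32]
    - [0.003,0.009,0.085,0,0,0,0.32]
    - [0.003,0.009,0.085,0,0,0,0.32]

```text
t: 20.98
position: [0.6308, -0.0134, 0.0465]
ee_rot: [[-0.033, 0.999, -0.001], [0.999, 0.033, -0.0], [-0.0, -0.001, -1.0]]
force: [0.4, -0.2, -0.4]
gripper_width: 0.0414
```

Request:
drive_tool:
  increments:
    - [0,0,0.015,0,0,0,0.32]
    - [0,0,0.028,0,0,0,0.32]
    - [0,0,0.028,0,0,0,0.32]
    - [0,0,0.028,0,0,0,0.32]
    - [0,0,0.028,0,0,0,0.32]

```text
t: 21.4
position: [0.6312, -0.0134, 0.0401]
ee_rot: [[-0.033, 0.999, 0.0], [0.999, 0.033, -0.0], [-0.0, 0.0, -1.0]]
force: [0.1, -0.4, -0.5]
gripper_width: 0.0412
```

Request:
drive_tool:
  increments:
    - [0,0,0.0,0,0,0,0.5]
    - [0,0,0.0,0,0,0,0.7]
    - [0,0,0.0,0,0,0,0.9]
    - [0,0,0.0,0,0,0,0.9]
    - [0,0,0.0,0,0,0,0.9]

```text
t: 21.82
position: [0.6313, -0.0134, 0.0401]
ee_rot: [[-0.033, 0.999, 0.0], [0.999, 0.033, -0.0], [-0.0, 0.0, -1.0]]
force: [0.1, -0.2, 1.1]
gripper_width: 0.0669
```

Request:
drive_tool:
  increments:
    - [0,0,-0.05,0,0,0,1]
    - [0,0,-0.15,0,0,0,1]
    - [0,0,-0.3,0,0,0,1]
    - [0,0,-0.45,0,0,0,1]
    - [0,0,-0.6,0,0,0,1]

```text
t: 22.23
position: [0.6308, -0.0132, 0.1925]
ee_rot: [[-0.034, 0.999, -0.0], [0.999, 0.034, 0.0], [0.0, -0.0, -1.0]]
force: [0.7, -0.6, 0.5]
gripper_width: 0.0877
```

Request:
drive_tool:
  increments:
    - [-0.3,-0.6,0,0,0,0,1]
    - [-0.3,-0.6,0,0,0,0,1]
    - [-0.3,-0.6,0,0,0,0,1]
    - [-0.3,-0.6,0,0,0,0,1]
    - [-0.3,-0.6,0,0,0,0,1]

```text
t: 22.65
position: [0.4771, -0.0977, 0.1902]
ee_rot: [[-0.028, 1.0, -0.005], [1.0, 0.028, -0.004], [-0.004, -0.005, -1.0]]
force: [0.1, -0.0, -0.6]
gripper_width: 0.088
```

Request:
drive_tool:
  increments:
    - [-0.7,-0.2,0,0,0,0,1]
    - [-0.7,-0.2,0,0,0,0,1]
    - [-0.7,-0.2,0,0,0,0,1]
    - [-0.7,-0.2,0,0,0,0,1]
    - [-0.7,-0.2,0,0,0,0,1]

```text
t: 23.07
position: [0.4375, -0.276, 0.191]
ee_rot: [[-0.027, 1.0, -0.0], [1.0, 0.027, -0.003], [-0.003, -0.0, -1.0]]
force: [-0.7, -0.7, -0.2]
gripper_width: 0.0879
```

```bash
python3 - <<'E'
from h import *; from rig import robot
s=robot.get_state(); print(s["t"],s["position"])
t=robot.get_image("top")[:,:,::-1].copy(); c=robot.get_image("scene")[:,:,::-1].copy(); ti=robot.camera_info("top"); ci=robot.camera_info("scene")
M=[(.637,-.1157,.0165),(.6326,-.0156,.0215),(.6281,.0843,.027),(.6245,.1841,.0325)]
th=np.linspace(0,2*np.pi,60)
for im,k,sc,nm,o in((t,ti,3,"ft",(175,160,300,110)),(c,ci,3,"fs",(180,150,280,200))):
    x0,y0,w,h=o; b=cv2.resize(im[y0:y0+h,x0:x0+w],None,fx=800/w*.9,fy=800/w*.9,interpolation=cv2.INTER_CUBIC); f=800/w*.9
    for x,y,r in M:
        p=np.array([(proj(k,[x+r*np.cos(a),y+r*np.sin(a),.0525])-[x0,y0]+.5)*f for a in th]).astype(np.int32)
        cv2.polylines(b,[p],True,(0,0,255),1)
    cv2.imwrite(f"pics/{nm}.png",b)
E
```

```text
23.0667 [ 0.43751198 -0.27604646  0.19095895]
```

View pics/ft.png

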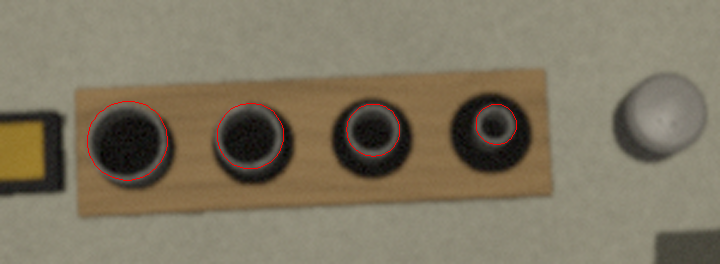

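View pics/fs.png

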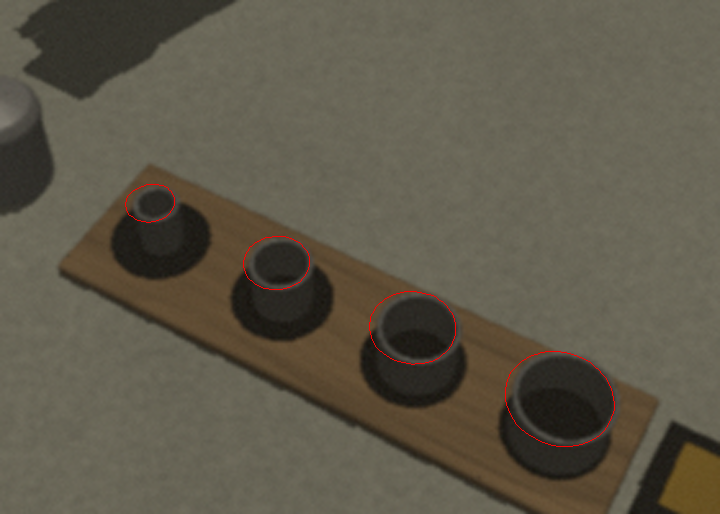

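Both final views show all four cutters upright on their marks, with the rims within about 3 mm of the drawn ideal circles. The order from the dredger is small, medium, large, giant. The dredger hasn't moved and the arm is clear, so I'm handing in.

Request:
drive_tool:
  increments:
    - [0,0,0,0,0,0,1]
    - [0,0,0,0,0,0,1]
    - [0,0,0,0,0,0,1]
    - [0,0,0,0,0,0,1]

```text
t: 23.5
position: [0.4403, -0.2684, 0.1903]
ee_rot: [[-0.036, 0.999, 0.0], [0.999, 0.036, 0.0], [0.0, 0.0, -1.0]]
force: [-0.2, 0.5, 0.3]
gripper_width: 0.0872
```

```bash
python3 -c "
from rig import robot
print(robot.hand_in())"
```

```text
the job is handed in; nothing more can be done
None
```

All four cutters are standing on their marks and the job is handed in at about 23.5 s of the 93 s allowed. The dredger was beyond mark d, so small went on d, medium on c, large on b and giant on a.

- **Final checks:** top and scene views with the ideal rim circles drawn in show each cutter upright and within about 3 mm of its mark's centre. The dredger looks unmoved by eye, which I did not measure. The gripper was open and clear at 0.19 m height.
- **Disagreements:** the top and wrist cameras differed by 2–3 mm on the mark positions, and by up to about 7 mm on the medium cutter's start. I used the wrist readings. The giant's offset in the grip also read about 5 mm differently before and after gripping, so I took a value in between. It still ended up centred within about 2 mm.

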